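Shut and bolt the wood-type chest

TASK

The lid of the wood-type chest is standing ajar. Press it fully shut, then bolt it: push the knob along its slot towards the keeper until the bolt is fully home, and push the knob over sideways into the notch, as far down as it goes. Only push, do not lift the lid open, and leave the tins and the ink roller around it where they are.

Things in the scene. Friction and masses are not known exactly. Their poses are not given: they have to be found in the camera images.
- chest: Dark wooden chest, 320 mm deep (x), 380 mm wide (y), 120 mm high, heavy, fixed. Origin: middle of its underside; x runs from its front to its back (hinge) side, y to the left as the robot sees it, z up; the front faces the robot at yaw 0. The top is a fixed front board (x -160 to -84 mm) and behind it the lid, flush when shut.
- lid (a joint): Opening angle of the lid (rad): 0 shut, grows as its front edge rises. The lid is 227 mm deep, 352 mm wide, hinged about chest y on the line x 145 mm, z 120 mm of the chest. Stiff hinges: it stays where it is left; pushing its front edge down takes about 3 to 8 N.
- lid_edge (a point): Middle of the lid's front edge, on its top face (moves with the lid). Axes as the chest's when the lid is shut, x to the hinge.
- bolt (a joint): Travel of the bolt towards the chest's front (m): 0 drawn back, 0.060 home through the keeper; takes about 3 N, stays where left. A 16 mm steel rod along chest x at y 0, axis 17 mm above the lid's face, in the barrel.
- knob (a joint): Angle of the knob about the bolt's axis (rad): 0 square up from the lid, in the long slot (about 0.1 play); grows as it is turned over to chest -y; 1.35 at the notch's bottom. Turns only with the bolt within 3 mm of home; the notch then stops the bolt sliding back. Takes about 2 N at the ball, stays where left. Push it from the side past about 1 rad before pressing from above, or it jams.
- knob_ball (a point): Centre of the knob's steel ball, 22 mm across, on a 10 mm stem, 40 mm from the bolt's axis. With the lid shut and the knob upright: 57 mm above the lid's face, 94.5 mm less the bolt's travel behind the lid's front edge, chest y 0. Its axes turn with the knob: z outward along the stem, x as the chest's.
- small_tin_mid (a point): Centre of a small flat steel tin, 63 mm across and 40 mm high, loose on the chest's front board at its left end (chest +y). A bystander.
- brayer_roll (a point): Middle of the rubber roll (38 mm thick, 100 mm long) of a hand ink roller with a wooden handle, lying on the table beside the chest's right end (chest -y). A bystander.
- ink_can_mid (a point): Centre of an ink can, 90 mm across and 95 mm high, on the table beside the chest's left end (chest +y). A bystander.
- keeper_top (a point): Crown of the keeper, a steel arch 28 mm wide (y), 25 mm long (x) and 32 mm high, fixed on the chest's front board at chest x -125 to -100 mm, y 0; the point is the middle of its top. Axes as the chest's.
- barrel_top (a point): Middle of the top of the bolt's steel barrel, screwed on the lid: 28 mm wide, 31 mm high above the lid's face, from 8 to 125 mm behind the lid's front edge, at y 0. Its L-shaped slot runs straight along the top for the whole stroke and, at the front end, turns down the side that faces chest -y (the notch).

How it is judged:
By the outcome, as a careful person would: the job done as asked, in the order asked, and still so for the second after the job is handed in, with the robot touching nothing.
It also fails if it takes over 61 s, if anything falls off the work surface, if the arm or the gripper's body presses on something with over 40 N, if the wrist force passes 120 N, or if a joint passes its speed limit or range.

ROBOT

A 6-joint arm with a two-finger parallel gripper is mounted at the origin on the work surface. World frame = base frame: x ahead of the robot, y to its left, z up, the work surface at z = 0. Lengths are in m, angles in rad, forces in N, time in s.
With the tool pointing down it reaches from about 0.375 to 0.975 m from the base axis. Payload 3.8 kg.
Tool frame: the origin (TCP) lies midway between the tips of the shut fingers; the grasp point (between the pads) lies 19 mm behind it; z points along the fingers, y is the line along which they close (so a half turn about z gives the same grasp; the last joint's range is limited). The gripper opens to 85 mm and grips with 20 to 120 N. Pads are 22 mm wide; open, the fingers measure 114 mm over their backs; the gripper's body (76 mm by 85 mm) begins 54 mm behind the grasp point. The pads swing forward as they close: fully open they stand 13 mm farther back than shut.
Start: joints at [-1.259, 0.264, 1.604, -0, 1.274, -0.037], TCP at [0.231, -0.634, 0.231] pointing down, gripper open.
Joint ranges: [-2.63, 2.63], [-0.94, 2.18], [0.31, 2.57], [-1.31, 4.45], [0, 2.66], [-2.55, 2.55]. Speed limits (rad/s): [2.57, 2.57, 3.14, 3.14, 3.14, 3.14].

INTERFACE

Orientations are given as a rotation vector (axis times angle).
In Python, from workcell import bot gives the robot as it stands.
- The arm moves only by the tool servo_tool, never from a script. Its argument "series" is a list of rows, each a list of 7 numbers: the shift along the world's x, y, z in units of 0.15 m (1.0 is 0.15 m), then the turn, a rotation vector about the world's x, y, z in units of 180 degrees (1.0 is 180 degrees), then the closure, from 0 (fully open) to 1 (shut). A call has 1 to 20 rows; each row is the pose to reach, as a shift and turn from the pose commanded when the call began, turning the shorter way round; what a row does not reach only later rows make up. A row lasts 1/10 s, in which the tool goes at most 50 mm and 8.59 degrees, less where a joint would pass 70% of its speed; a pose out of reach is approached as far as the arm can. A call with a number of a shift or a turn outside -1 to 1 is refused whole. A call with a gripper value outside its range is refused whole. The fingers move at their own pace and stop on an object; "newtons" is the grip in N (left out, the last holds). Time passes only in rows, so rows that repeat a pose let the fingers close. It gives the time, the measured TCP pose, the force, the opening and the grip force at its end, in the units of the state.
- bot.read_state(): the state, without advancing time (a new reading comes with each control period).
- bot.read_camera(name): name is "side" or "top" or "wrist"; returns the picture (420x560x3 uint8, red, green, blue); there is no depth.
- bot.camera_info(name): a dict with "vertical_fov" (degrees; the focal length in pixels is half the picture's height over the tangent of half this angle, whatever the lens; pixels are square), "cx", "cy" (the principal point, pixels), "dist" ([k1, k2, p1, p2, k3] as OpenCV has them; the pictures are not rectified), "R" (3x3) and "t" (3): a world point X has camera coordinates R X + t. Camera axes: x right, y down, z forward; pixel columns grow to the right and rows downward; lengths in m; the calibration is good to about 2 mm. A picture is of the moment at which its call begins: read the wrist's pose just before it. camera_info takes no time and is no camera call; for the wrist camera it gives the pose at the moment of the call.
- bot.finish_job(): hands the job in; it is judged then, once.
Trained networks look in the newest picture that a camera, given by its name, has taken for a name from the list of things; names that differ only in an ending like _2 or _b are one class to them, and where a whole thing is asked for, a point or a joint stands for the part that bears it (a point fixed in the world has none). Each returns a list of dicts, best first, with "score" (0 to 1); they miss things now and then, are a little off and sometimes report something else, mostly with a low value. They report only what shows in the picture. A call takes as long as a camera call.
- bot.recognise(target, camera): "box" ([left, top, right, bottom] as shares, 0 to 1, of the picture: columns of its width, rows of its height, round what is visible of it).
- bot.trace(target, camera): "mask" (420x560 bool, what is visible of it) and "box" ([left, top, right, bottom] as shares, 0 to 1, of the picture: columns of its width, rows of its height, round what is visible of it).
- bot.mark_of(target, camera): "at" ([row, column] as shares, 0 to 1, of the picture: columns of its width, rows of its height: a listed point, or the origin of a listed thing).
The state is a dict: "time": time; "q": joint angles; "joint_vel": joint speeds; "joint_torque": joint torques, N m; "tool_pos": TCP position; "tcp_rot": TCP orientation; "wrist_force": force on the tool from outside, world axes, zero at the start; "torque": the same for the moment, N m; "width": opening from 0.0 (shut) to 1.0 (fully open); "grip_force": force on a finger pad.
Only numpy, scipy, OpenCV 4.12 (cv2) and the standard library are available. Lean on these libraries where they do the work, as an engineer would, in place of code of your own. Each camera call takes 0.05 s, during which the arm holds its last target. There are 200 camera calls.

## Working session

There is one attempt and no reset: what is moved stays moved. The work goes in short steps, Python scripts to look and compute and a tool call to move; the robot and the scene stay as the last step left them, time stands still between calls to the robot, and variables do not carry over. Pictures are saved under pics/ and viewed, at most 10 in all, crops included, and the job is handed in when it is done.

Besides the shell and the picture viewer there is one more tool, called after ">>>" as name(argument=value, ...), one argument or row to a line, values as JSON. servo_tool: Moves the arm, as the interface text tells. Shifts and turns lie within -1 to 1; 1 stands for 0.15 m of shift or 180 degrees of turn. Its arguments: {"type":"object","properties":{"series":{"type":"array","items":{"type":"array","items":{"type":"number"}}},"newtons":{"type":"number"}},"required":["series"]}

```bash
mkdir -p pics; cat > h.py <<'E'
import numpy as np, cv2
from workcell import bot
def cam(n):
    i=bot.camera_info(n); f=210/np.tan(np.radians(i["vertical_fov"])/2)
    return np.array([[f,0,i["cx"]],[0,f,i["cy"]],[0,0,1]]),np.array(i["dist"],float),np.array(i["R"]),np.array(i["t"])
def ray(n,at):
    K,d,R,t=cam(n); p=cv2.undistortPoints(np.array([[[at[1]*560,at[0]*420]]],float),K,d)[0,0]
    return -R.T@t, R.T@np.array([p[0],p[1],1])
def onz(n,at,z):
    o,v=ray(n,at); return o+v*(z-o[2])/v[2]
def tri(rs):
    A=0;b=0
    for o,v in rs:
        v=v/np.linalg.norm(v);P=np.eye(3)-np.outer(v,v);A=A+P;b=b+P@o
    x=np.linalg.solve(A,b); return x,[np.linalg.norm(np.cross(x-o,v/np.linalg.norm(v))) for o,v in rs]
def proj(n,X):
    K,d,R,t=cam(n); return cv2.projectPoints(np.array(X,float).reshape(-1,3),cv2.Rodrigues(R)[0],t,K,d)[0][:,0]
E
python3 - <<'E'
from h import *
np.set_printoptions(precision=4,suppress=True)
ims=[]
for c in("side","top"):
    im=bot.read_camera(c); cv2.imwrite(f"pics/{c}0.png",im[:,:,::-1])
P={}
for n in("keeper_top","knob_ball","lid_edge","barrel_top","small_tin_mid","brayer_roll","ink_can_mid","chest"):
    for c in("side","top"):
        m=bot.mark_of(n,c)
        if m: P[n,c]=m[0]; print(n,c,round(m[0]["score"],2),np.array(m[0]["at"])*[420,560])
    if (n,"side")in P and (n,"top")in P: print("   ",*tri([ray(c,P[n,c]["at"]) for c in("side","top")]))
for c in("side","top"): print(c,-cam(c)[2].T@cam(c)[3])
print(bot.read_state())
E
```

```text
keeper_top side 0.58 [207.816 328.496]
keeper_top top 0.61 [242.088 317.912]
    [ 0.4898 -0.0555  0.148 ] [np.float64(0.0030987961525164977), np.float64(0.003098796152516558)]
knob_ball side 0.53 [174.3   286.776]
knob_ball top 0.47 [185.892 305.48 ]
    [ 0.6158 -0.0237  0.2243] [np.float64(0.0001132932420922326), np.float64(0.00011329324209191154)]
lid_edge side 0.63 [201.684 318.08 ]
lid_edge top 0.63 [231.504 315.896]
    [ 0.5175 -0.0487  0.1599] [np.float64(0.005791746900203081), np.float64(0.005791746900202928)]
barrel_top side 0.89 [187.614 296.576]
barrel_top top 0.92 [195.804 311.976]
    [ 0.5985 -0.0436  0.1794] [np.float64(0.002141608381503353), np.float64(0.002141608381503673)]
small_tin_mid side 0.87 [236.502 311.92 ]
small_tin_mid top 0.79 [254.814 266.784]
    [0.4577 0.0733 0.1402] [np.float64(0.0006131288493172118), np.float64(0.0006131288493171106)]
brayer_roll side 0.49 [189.084 339.696]
brayer_roll top 0.95 [193.41  414.176]
    [ 0.6318 -0.344   0.0255] [np.float64(0.005248534390380881), np.float64(0.005248534390380844)]
ink_can_mid side 0.63 [283.416 251.384]
chest side 0.91 [237.72  293.216]
chest top 0.6 [206.808 298.816]
    [ 0.5972 -0.0211  0.0164] [np.float64(0.0076100677538602874), np.float64(0.00761006775386003)]
side [-0.0006  0.768   0.765 ]
top [0.3167 0.0612 1.514 ]
{'time': 0.9, 'q': array([-1.2589,  0.2639,  1.604 ,  0.    ,  1.2737, -0.0369]), 'joint_vel': array([ 0.0001,  0.0005, -0.002 ,  0.0009,  0.0007,  0.0007]), 'joint_torque': array([ -0.002 , -51.5063, -36.773 ,  -0.0003,   0.0007,   0.    ]), 'tool_pos': array([ 0.2307, -0.6343,  0.2313]), 'tcp_rot': array([3.0939, 0.5451, 0.    ]), 'wrist_force': array([ 0.6444, -1.1093,  0.323 ]), 'torque': array([-0.051 , -0.0208,  0.009 ]), 'grip_force': 0.0, 'width': 1.0003761621698644}
```

View pics/side0.png

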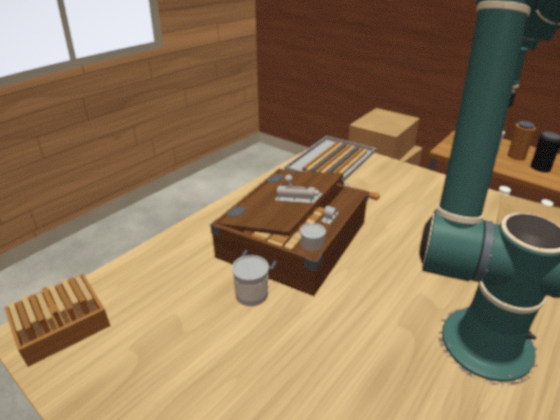

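View pics/top0.png

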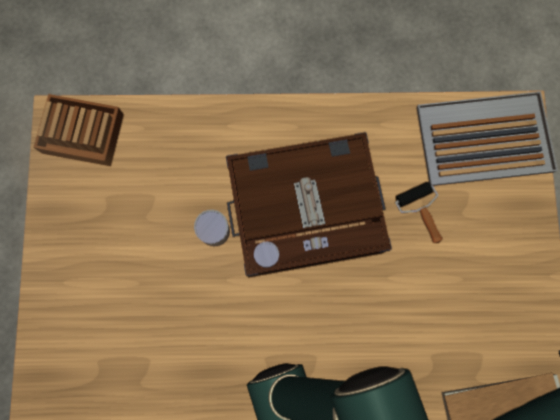

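The side view shows the chest with the lid ajar, barrel near (295,190), keeper (330,212), tin (313,236) on the front board and can (251,280). The top view gives the chest corners at about (247,275), (390,248), (367,134), (228,156), the brayer at (415,195) and the tin at (266,254). I'll fit chest pose and lid angle to all of it.

```bash
cat > fit.py <<'E'
from h import *
from scipy.optimize import least_squares
def T(p):
    x,y,yw=p[:3];c,s=np.cos(yw),np.sin(yw)
    return lambda q: np.array([x+c*q[0]-s*q[1],y+s*q[0]+c*q[1],q[2]])
def lidpt(a,back,h,y=0):   # back: behind lid front edge, h above face
    r=.227-back; return [.145-r*np.cos(a)+h*np.sin(a),y,.12+r*np.sin(a)+h*np.cos(a)]
def model(p,a,b):
    return dict(keeper_top=[-.1125,0,.152],lid_edge=lidpt(a,0,0),barrel_top=lidpt(a,.0665,.031),knob_ball=lidpt(a,.0945-b,.057),chest=[0,0,0],
     fl=[-.16,.19,.12],fr=[-.16,-.19,.12],br=[.16,-.19,.12],bl=[.16,.19,.12])
E
python3 - <<'E'
from fit import *
np.set_printoptions(precision=3,suppress=True)
obs=[("keeper_top","side",328.5,207.8),("keeper_top","top",317.9,242.1),("knob_ball","side",286.8,174.3),("knob_ball","top",305.5,185.9),("lid_edge","side",318.1,201.7),("lid_edge","top",315.9,231.5),("barrel_top","side",296.6,187.6),("barrel_top","top",312,195.8),("chest","side",293.2,237.7),("chest","top",298.8,206.8),
("fl","top",247,275),("fr","top",390,249),("br","top",367,134),("bl","top",228,156)]
def res(p):
    m=model(p,p[3],p[4]);t=T(p)
    return np.concatenate([proj(c,t(m[n]))[0]-[u,v] for n,c,u,v in obs])
s=least_squares(res,[.6,-.03,.17,.18,0],loss="soft_l1",bounds=([.4,-.2,-.5,0,0],[.8,.2,.6,.6,.06]))
print(s.x)
for o,r in zip(obs,s.fun.reshape(-1,2)):print(o[:2],r)
m=model(s.x,s.x[3],s.x[4])
for n in m:print(n,T(s.x)(m[n]))
E
```

```text
[ 0.598 -0.037  0.159  0.202  0.002]
('keeper_top', 'side') [ 1.855 -0.544]
('keeper_top', 'top') [-0.814 -0.184]
('knob_ball', 'side') [0.263 4.859]
('knob_ball', 'top') [ 3.063 -0.538]
('lid_edge', 'side') [ 0.958 -1.922]
('lid_edge', 'top') [-0.962 -3.932]
('barrel_top', 'side') [-0.192  0.453]
('barrel_top', 'top') [-1.778  3.001]
('chest', 'side') [0.353 1.304]
('chest', 'top') [6.599 3.023]
('fl', 'top') [-0.545 -0.682]
('fr', 'top') [1.847 0.065]
('br', 'top') [-0.136 -1.867]
('bl', 'top') [-0.955 -0.783]
keeper_top [ 0.487 -0.054  0.152]
lid_edge [ 0.522 -0.049  0.165]
barrel_top [ 0.592 -0.038  0.183]
knob_ball [ 0.622 -0.033  0.203]
chest [ 0.598 -0.037  0.   ]
fl [0.41  0.126 0.12 ]
fr [ 0.47 -0.25  0.12]
br [ 0.786 -0.199  0.12 ]
bl [0.726 0.176 0.12 ]
```

Fit is consistent (chest at (0.598,-0.037), yaw 0.159, lid about 0.20 rad). Approaching the lid's front edge, right of the bolt, with shut fingers.

>>> servo_tool(
  series=[
    [0.25,0.4,0.4,0,0,-0.03,1],
    [0.5,0.8,0.6,0,0,-0.06,1],
    [0.55,1,0.6,0,0,-0.06,1],
    [0.55,1,0.6,0,0,-0.06,1],
  ],
)

```text
time: 1.3
tool_pos: [0.314, -0.483, 0.3227]
tcp_rot: [3.13, 0.251, 0.002]
wrist_force: [0.5, -0.0, 0.3]
width: 0.327
grip_force: 0.0
```

>>> servo_tool(
  series=[
    [0.2,0.3,0,0,0,0,1],
    [0.4,0.6,0,0,0,0,1],
    [0.55,0.9,0,0,0,0,1],
    [0.6,1,0,0,0,0,1],
    [0.6,1,0,0,0,0,1],
  ],
)

```text
time: 1.8
tool_pos: [0.4046, -0.3314, 0.3217]
tcp_rot: [-3.131, -0.258, -0.002]
wrist_force: [-0.4, -0.4, 0.8]
width: -0.001
grip_force: 0.0
```

>>> servo_tool(
  series=[
    [0.2,0.3,0,0,0,0,1],
    [0.4,0.6,0,0,0,0,1],
    [0.55,0.9,0,0,0,0,1],
    [0.6,1,0,0,0,0,1],
    [0.6,1,0,0,0,0,1],
  ],
)

```text
time: 2.3
tool_pos: [0.4943, -0.1825, 0.3213]
tcp_rot: [-3.131, -0.257, -0.001]
wrist_force: [-0.5, -0.0, 0.2]
width: 0.0
grip_force: 0.0
```

>>> servo_tool(
  series=[
    [0.2,0.2,-0.2,0,0,0,1],
    [0.4,0.38,-0.5,0,0,0,1],
    [0.4,0.38,-0.8,0,0,0,1],
    [0.4,0.38,-0.93,0,0,0,1],
    [0.4,0.38,-0.93,0,0,0,1],
  ],
)

```text
time: 2.8
tool_pos: [0.5494, -0.1278, 0.1764]
tcp_rot: [-3.129, -0.25, 0.015]
wrist_force: [0.1, -0.3, -0.4]
width: 0.004
grip_force: 0.0
```

>>> servo_tool(
  series=[
    [0,0,-0.05,0,0,0,1],
    [0,0,-0.1,0,0,0,1],
    [0,0,-0.15,0,0,0,1],
    [0,0,-0.2,0,0,0,1],
    [0,0,-0.24,0,0,0,1],
    [0,0,-0.28,0,0,0,1],
    [0,0,-0.28,0,0,0,1],
  ],
)

```text
time: 3.5
tool_pos: [0.554, -0.1285, 0.1413]
tcp_rot: [3.13, 0.251, 0.004]
wrist_force: [0.2, -0.8, 0.4]
width: -0.001
grip_force: 0.3
```

>>> servo_tool(
  series=[
    [0,0,-0.03,0,0,0,1],
    [0,0,-0.06,0,0,0,1],
    [0,0,-0.08,0,0,0,1],
    [0,0,-0.1,0,0,0,1],
    [0,0,-0.1,0,0,0,1],
  ],
)

```text
time: 4.0
tool_pos: [0.5537, -0.1282, 0.1258]
tcp_rot: [3.13, 0.251, 0.002]
wrist_force: [-0.9, -2.3, 2.3]
width: -0.003
grip_force: 1.2
```

```bash
python3 - <<'E'
from h import *
np.set_printoptions(precision=4,suppress=True)
im=bot.read_camera("wrist"); cv2.imwrite("pics/w1.png",im[:,:,::-1])
im=bot.read_camera("side"); cv2.imwrite("pics/s1.png",cv2.resize(im[120:300,180:400,::-1],None,fx=3,fy=3))
print(bot.read_state()["wrist_force"])
E
```

```text
[-2.1995 -2.7914  4.1774]
```

View pics/s1.png

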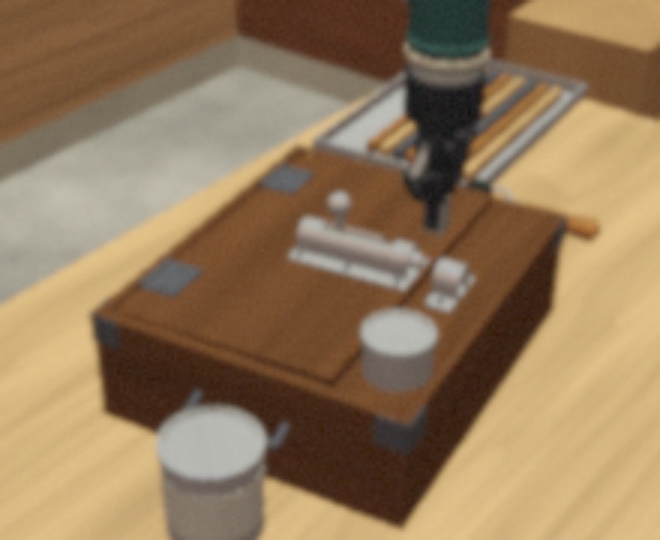

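View pics/w1.png

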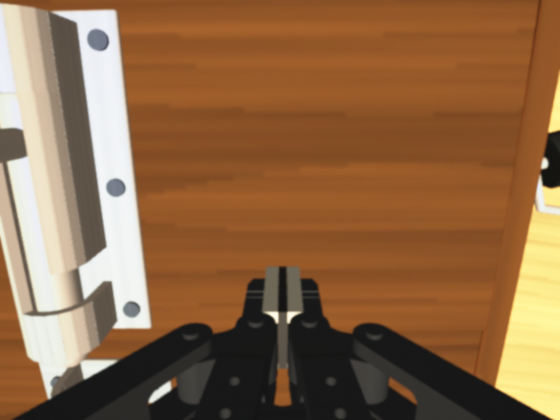

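The side crop shows the lid nearly flush, with the knob upright at the back of the barrel (340,203) and the tin undisturbed. The wrist view shows fingertips at (282,275) on the lid. I'll press until the force rises.

>>> servo_tool(
  series=[
    [0,0,-0.02,0,0,0,1],
    [0,0,-0.04,0,0,0,1],
    [0,0,-0.05,0,0,0,1],
    [0,0,-0.05,0,0,0,1],
  ],
)

```text
time: 4.5
tool_pos: [0.5538, -0.128, 0.1199]
tcp_rot: [3.13, 0.252, 0.002]
wrist_force: [-6.2, -1.5, 13.6]
width: 0.002
grip_force: 6.9
```

>>> servo_tool(
  series=[
    [0,0,-0.01,0,0,0,1],
    [0,0,-0.02,0,0,0,1],
    [0,0,-0.02,0,0,0,1],
  ],
)

```text
time: 4.8
tool_pos: [0.5539, -0.1281, 0.1198]
tcp_rot: [3.13, 0.252, 0.002]
wrist_force: [-13.5, 0.2, 28.6]
width: 0.001
grip_force: 14.6
```

Force rises with no more travel at z≈0.120: the lid is shut. Lift and go behind the knob.

>>> servo_tool(
  series=[
    [0,0,0.3,0,0,0,1],
    [0,0,0.6,0,0,0,1],
    [0.1,0.1,0.9,0,0,0,1],
    [0.3,0.35,0.9,0,0,0,1],
    [0.5,0.6,0.9,0,0,0,1],
    [0.62,0.66,0.9,0,0,0,1],
    [0.62,0.66,0.9,0,0,0,1],
    [0.62,0.66,0.9,0,0,0,1],
  ],
)

```text
time: 5.6
tool_pos: [0.6459, -0.0279, 0.2485]
tcp_rot: [-3.131, -0.253, 0.002]
wrist_force: [-0.7, 0.5, 0.7]
width: -0.001
grip_force: 0.0
```

```bash
python3 - <<'E'
from fit import *
np.set_printoptions(precision=4,suppress=True)
w=bot.read_camera("wrist"); cv2.imwrite("pics/w2.png",w[:,:,::-1])
for c in("side","top"): bot.read_camera(c)
o=[]
R={}
for n in("knob_ball","keeper_top","barrel_top","lid_edge"):
    for c in("wrist","side","top"):
        m=bot.mark_of(n,c)
        if m:
            R.setdefault(n,[]).append(ray(c,m[0]["at"])); z=dict(knob_ball=.177,keeper_top=.152,barrel_top=.151,lid_edge=.12)[n]
            print(n,c,round(m[0]["score"],2),onz(c,m[0]["at"],z),np.array(m[0]["at"])*[420,560]); 
    if len(R.get(n,[]))>1: print("  tri",*tri(R[n]))
print(bot.read_state()["tool_pos"])
E
```

```text
knob_ball side 0.62 [ 0.6069 -0.0376  0.177 ] [188.118 292.208]
keeper_top wrist 0.94 [ 0.4873 -0.0543  0.152 ] [404.502 283.808]
keeper_top side 0.74 [ 0.4879 -0.0561  0.152 ] [206.892 330.4  ]
  tri [ 0.4874 -0.0546  0.1526] [np.float64(0.0005101317204570471), np.float64(0.0005101317204571196)]
barrel_top side 0.74 [ 0.5724 -0.0352  0.151 ] [200.214 301.224]
barrel_top top 0.59 [ 0.5861 -0.0373  0.151 ] [203.616 309.288]
  tri [ 0.5825 -0.0403  0.1457] [np.float64(0.0052638760597764275), np.float64(0.005263876059776364)]
lid_edge side 0.94 [ 0.5162 -0.0436  0.12  ] [214.914 318.808]
[ 0.6462 -0.0283  0.2493]
```

View pics/w2.png

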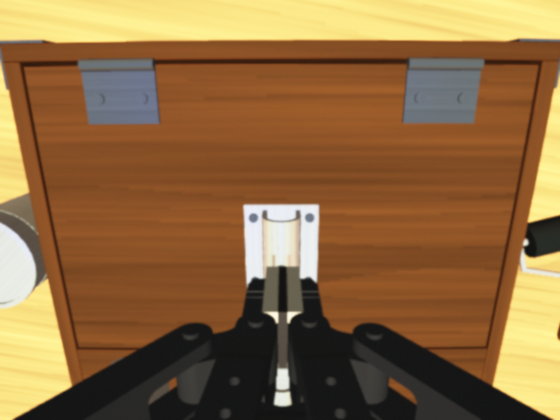

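The wrist view shows the tool aligned over the barrel (282,240), behind the knob, with nothing under the fingers but the barrel's rear. Descend to 7 mm above the barrel, then push toward the keeper.

>>> servo_tool(
  series=[
    [0,0,-0.2,0,0,0,1],
    [0,0,-0.45,0,0,0,1],
    [0,0,-0.6,0,0,0,1],
    [0,0,-0.6,0,0,0,1],
    [0,0,-0.6,0,0,0,1],
  ],
)

```text
time: 6.85
tool_pos: [0.6462, -0.0283, 0.1593]
tcp_rot: [-3.131, -0.252, 0.001]
wrist_force: [0.5, 0.1, 1.4]
width: 0.003
grip_force: 0.0
```

>>> servo_tool(
  series=[
    [-0.05,-0.008,0,0,0,0,1],
    [-0.1,-0.016,0,0,0,0,1],
    [-0.15,-0.024,0,0,0,0,1],
    [-0.2,-0.032,0,0,0,0,1],
    [-0.24,-0.038,0,0,0,0,1],
    [-0.28,-0.045,0,0,0,0,1],
    [-0.32,-0.051,0,0,0,0,1],
    [-0.36,-0.058,0,0,0,0,1],
    [-0.4,-0.064,0,0,0,0,1],
    [-0.4,-0.064,0,0,0,0,1],
  ],
)

```text
time: 7.85
tool_pos: [0.5848, -0.0381, 0.1589]
tcp_rot: [-3.131, -0.251, 0.003]
wrist_force: [0.6, 0.4, -0.0]
width: 0.004
grip_force: 0.3
```

>>> servo_tool(
  series=[
    [-0.03,-0.005,0,0,0,0,1],
    [-0.05,-0.008,0,0,0,0,1],
    [-0.07,-0.011,0,0,0,0,1],
    [-0.07,-0.011,0,0,0,0,1],
  ],
)

```text
time: 8.25
tool_pos: [0.5749, -0.0397, 0.1589]
tcp_rot: [-3.131, -0.252, 0.002]
wrist_force: [1.7, 0.8, -0.2]
width: -0.001
grip_force: 0.6
```

```bash
python3 - <<'E'
from h import *
im=bot.read_camera("side"); cv2.imwrite("pics/s2.png",cv2.resize(im[150:250,250:370,::-1],None,fx=6,fy=6,interpolation=cv2.INTER_CUBIC))
m=bot.mark_of("knob_ball","side")
if m: print(m[0]["score"],onz("side",m[0]["at"],.177))
print(bot.read_state()["wrist_force"])
E
```

```text
0.42 [ 0.56940864 -0.05693297  0.177     ]
[ 0.69887219 -0.04424384 -0.82311763]
```

View pics/s2.png

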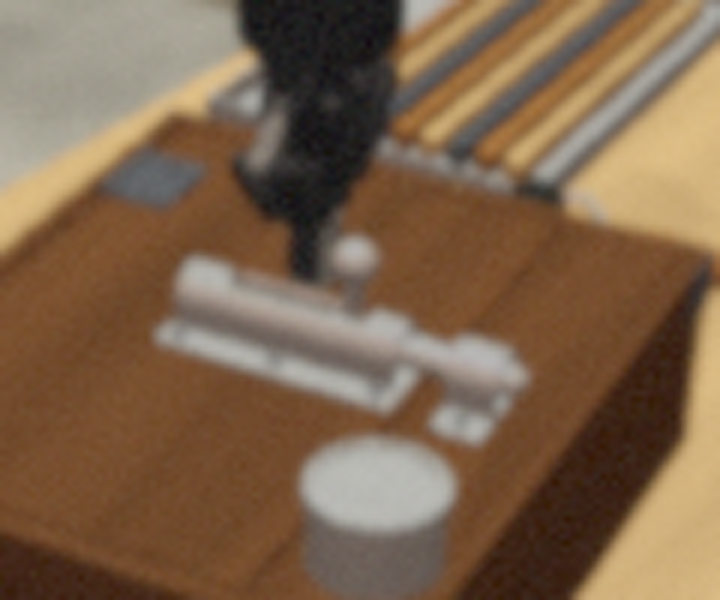

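The bolt has gone through the keeper (tip at (520,375)), with the knob upright at (355,257) and the fingers behind it. I'll push on until it stops.

>>> servo_tool(
  series=[
    [-0.02,-0.003,0,0,0,0,1],
    [-0.04,-0.006,0,0,0,0,1],
    [-0.06,-0.01,0,0,0,0,1],
    [-0.06,-0.01,0,0,0,0,1],
  ],
)

```text
time: 8.75
tool_pos: [0.5716, -0.0403, 0.1596]
tcp_rot: [-3.131, -0.251, -0.019]
wrist_force: [16.6, 3.2, -10.8]
width: -0.004
grip_force: 8.7
```

Bolt stopped firmly at the predicted home position. Back off, lift, and go round to the knob's +y side.

>>> servo_tool(
  series=[
    [0.1,0.016,0,0,0,0,1],
    [0.15,0.024,0.1,0,0,0,1],
    [0.15,0.024,0.35,0,0,0,1],
    [0.1,0.15,0.35,0,0,0,1],
    [-0.05,0.28,0.35,0,0,0,1],
    [-0.15,0.28,0.35,0,0,0,1],
    [-0.15,0.28,0.2,0,0,0,1],
    [-0.15,0.28,-0.02,0,0,0,1],
    [-0.15,0.28,-0.02,0,0,0,1],
    [-0.15,0.28,-0.02,0,0,0,1],
  ],
)

```text
time: 9.75
tool_pos: [0.5434, 0.0009, 0.1566]
tcp_rot: [-3.131, -0.251, 0.003]
wrist_force: [0.6, 1.0, 0.2]
width: 0.001
grip_force: 0.0
```

>>> servo_tool(
  series=[
    [0.008,-0.05,-0.01,0,0,0,1],
    [0.016,-0.1,-0.01,0,0,0,1],
    [0.022,-0.14,-0.01,0,0,0,1],
    [0.029,-0.18,-0.01,0,0,0,1],
    [0.035,-0.22,-0.01,0,0,0,1],
    [0.041,-0.26,-0.01,0,0,0,1],
    [0.048,-0.3,-0.01,0,0,0,1],
    [0.054,-0.34,-0.01,0,0,0,1],
    [0.06,-0.38,-0.01,0,0,0,1],
    [0.06,-0.38,-0.01,0,0,0,1],
  ],
)

```text
time: 10.75
tool_pos: [0.5532, -0.0572, 0.1547]
tcp_rot: [3.131, 0.251, -0.001]
wrist_force: [-0.6, 0.6, -1.1]
width: -0.0
grip_force: 0.2
```

```bash
python3 - <<'E'
from h import *
im=bot.read_camera("wrist"); cv2.imwrite("pics/w3.png",im[:,:,::-1])
im=bot.read_camera("side"); cv2.imwrite("pics/s3.png",cv2.resize(im[150:250,250:370,::-1],None,fx=5,fy=5,interpolation=cv2.INTER_CUBIC))
print(bot.read_state()["wrist_force"])
E
```

```text
[ 0.93878422 -0.53100839  0.6588653 ]
```

View pics/s3.png

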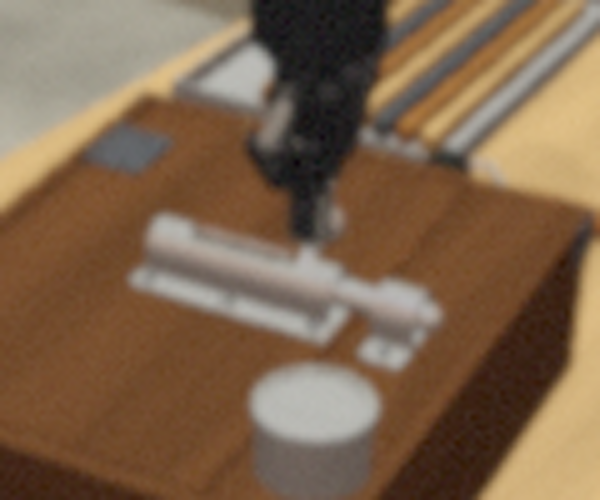

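The knob has turned over beyond the barrel (ball behind the fingertip at (325,220)). A little farther, then I press from above.

>>> servo_tool(
  series=[
    [0.003,-0.02,0,0,0,0,1],
    [0.006,-0.04,0,0,0,0,1],
    [0.008,-0.05,0,0,0,0,1],
    [0.008,-0.05,0,0,0,0,1],
  ],
)

```text
time: 11.25
tool_pos: [0.5543, -0.0633, 0.1546]
tcp_rot: [-3.131, -0.251, 0.0]
wrist_force: [-0.7, 3.1, -0.8]
width: 0.002
grip_force: 1.5
```

>>> servo_tool(
  series=[
    [0,0.03,0.1,0,0,0,1],
    [0,0.03,0.35,0,0,0,1],
    [0.1,0.25,0.5,0,0,0,1],
    [0.3,0.25,0.5,0,0,0,1],
    [0.3,0.25,0.5,0,0,0,1],
  ],
)

```text
time: 11.75
tool_pos: [0.6034, -0.0258, 0.233]
tcp_rot: [3.129, 0.254, 0.01]
wrist_force: [-0.6, -0.3, 0.4]
width: -0.001
grip_force: 0.0
```

```bash
python3 - <<'E'
from h import *
bot.read_camera("wrist")
im=bot.read_camera("side"); cv2.imwrite("pics/s4.png",cv2.resize(im[150:250,250:370,::-1],None,fx=5,fy=5,interpolation=cv2.INTER_CUBIC))
bot.read_camera("top"); R=[]
for c in("wrist","side","top"):
    m=bot.mark_of("knob_ball",c)
    if m: R.append(ray(c,m[0]["at"])); print(c,m[0]["score"],onz(c,m[0]["at"],.152))
if len(R)>1: print(*tri(R))
E
```

```text
wrist 0.65 [ 0.55552332 -0.07745091  0.152     ]
side 0.51 [ 0.56559595 -0.09098013  0.152     ]
top 0.56 [ 0.55711371 -0.0745356   0.152     ]
[ 0.55717534 -0.07538768  0.16030341] [np.float64(0.002523902648739777), np.float64(0.0024544694915857035), np.float64(0.0022293132406515296)]
```

View pics/s4.png

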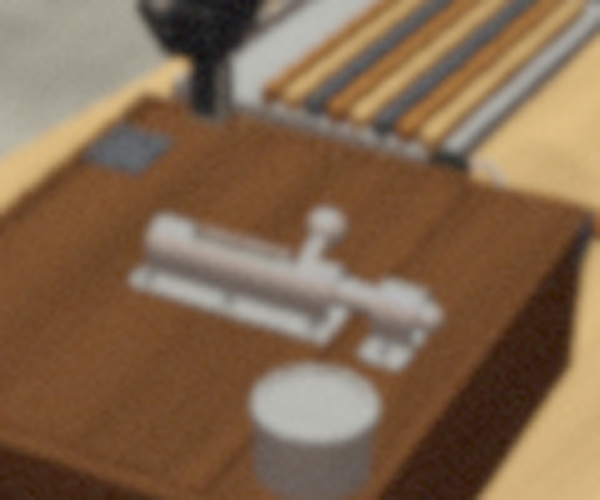

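The side view shows the knob well over (ball at (327,222)), but the measurement puts it at about 0.93–1.0 rad, so one more side push before pressing down.

>>> servo_tool(
  series=[
    [-0.2,-0.06,0,0,0,0,1],
    [-0.33,-0.11,0,0,0,0,1],
    [-0.33,-0.11,-0.2,0,0,0,1],
    [-0.33,-0.11,-0.4,0,0,0,1],
    [-0.33,-0.11,-0.5,0,0,0,1],
    [-0.33,-0.11,-0.5,0,0,0,1],
    [-0.32,-0.18,-0.5,0,0,0,1],
    [-0.315,-0.22,-0.5,0,0,0,1],
    [-0.31,-0.25,-0.5,0,0,0,1],
    [-0.305,-0.28,-0.5,0,0,0,1],
    [-0.3,-0.31,-0.5,0,0,0,1],
    [-0.295,-0.335,-0.5,0,0,0,1],
    [-0.295,-0.335,-0.5,0,0,0,1],
  ],
)

```text
time: 13.35
tool_pos: [0.556, -0.0765, 0.1561]
tcp_rot: [-3.131, -0.251, -0.003]
wrist_force: [-0.5, 2.6, 5.4]
width: -0.004
grip_force: 2.6
```

>>> servo_tool(
  series=[
    [0,0.02,0.1,0,0,0,1],
    [0,0.02,0.2,0,0,0,1],
    [0.01,-0.055,0.2,0,0,0,1],
    [0.01,-0.055,0.15,0,0,0,1],
    [0.01,-0.055,0.1,0,0,0,1],
    [0.01,-0.055,0.05,0,0,0,1],
    [0.01,-0.055,0.02,0,0,0,1],
    [0.01,-0.055,0,0,0,0,1],
    [0.01,-0.055,0,0,0,0,1],
  ],
)

```text
time: 14.25
tool_pos: [0.5572, -0.0843, 0.1559]
tcp_rot: [-3.131, -0.252, -0.001]
wrist_force: [-2.4, 2.0, 7.2]
width: 0.002
grip_force: 3.9
```

>>> servo_tool(
  series=[
    [0,0,-0.015,0,0,0,1],
    [0,0,-0.025,0,0,0,1],
    [0,0,-0.025,0,0,0,1],
  ],
)

```text
time: 14.55
tool_pos: [0.5582, -0.0844, 0.1551]
tcp_rot: [3.131, 0.252, 0.006]
wrist_force: [-6.8, 2.3, 19.4]
width: 0.001
grip_force: 10.0
```

Hard stop at the predicted height for the notch bottom. Retract well clear and check.

>>> servo_tool(
  series=[
    [0,0,0.2,0,0,0,1],
    [0,0,0.5,0,0,0,1],
    [-0.1,-0.2,0.8,0,0,0,1],
    [-0.2,-0.5,1,0,0,0,1],
    [-0.2,-0.8,1,0,0,0,1],
    [-0.2,-1,1,0,0,0,1],
    [-0.2,-1,1,0,0,0,1],
  ],
)

```text
time: 15.25
tool_pos: [0.5263, -0.2385, 0.3008]
tcp_rot: [3.13, 0.245, -0.0]
wrist_force: [-0.5, 1.0, -0.1]
width: 0.002
grip_force: 0.0
```

```bash
python3 - <<'E'
from h import *
im=bot.read_camera("side")[150:250,250:370,::-1]; 
t=bot.read_camera("top")[130:290,190:440,::-1]
a=cv2.resize(im,(480,400),interpolation=cv2.INTER_CUBIC);b=cv2.resize(t,(312,200))
p=np.zeros((400,792,3),np.uint8);p[:,:480]=a;p[:200,480:]=b;cv2.imwrite("pics/s5.png",p)
R=[]
for c in("side","top"):
    m=bot.mark_of("knob_ball",c)
    if m: R.append(ray(c,m[0]["at"])); print(c,m[0]["score"],onz(c,m[0]["at"],.146))
if len(R)>1: print(*tri(R))
E
```

```text
side 0.59 [0.4768488  0.12212004 0.146     ]
```

View pics/s5.png

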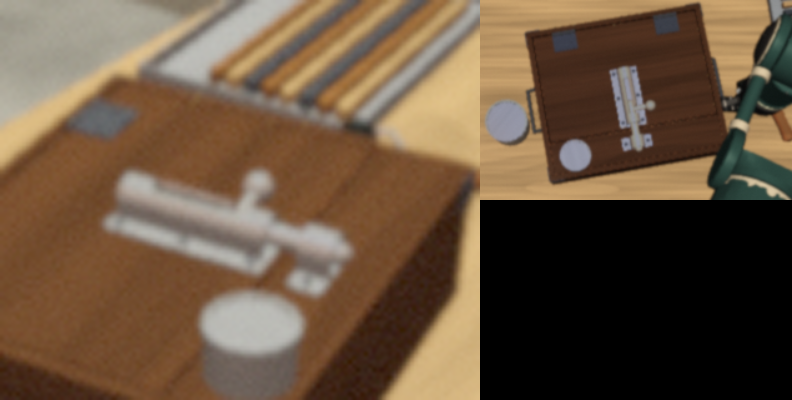

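The ball is at side pixel ≈(314.5,196) and top crop (650,105) → ≈(326,214). The bolt is through the keeper and the tin and can are in place. I'll compare with the predicted pixels per angle.

```bash
python3 - <<'E'
from fit import *
np.set_printoptions(precision=1,suppress=True)
t=T([.598,-.037,.159])
for a in(0,.9,1.1,1.2,1.3,1.35):
    X=t([-.048,-.04*np.sin(a),.137+.04*np.cos(a)]); print(a,proj("side",X)[0],proj("top",X)[0])
for c,lo in(("side",(290,180,335,215)),("top",(300,195,345,235))):
    im=bot.read_camera(c);x0,y0,x1,y1=lo;g=im[y0:y1,x0:x1].min(2).astype(float)
    cv2.imwrite(f"pics/z_{c}.png",cv2.resize(im[y0:y1,x0:x1,::-1],None,fx=8,fy=8,interpolation=cv2.INTER_NEAREST))
a,b=[cv2.resize(cv2.imread(f"pics/z_{c}.png"),(360,280)) for c in("side","top")]
cv2.imwrite("pics/z.png",np.hstack([a,b]))
E
```

```text
0 [309.8 193.5] [313.3 215.4]
0.9 [314.4 193.1] [325.  214.4]
1.1 [315.  194.4] [326.4 214.6]
1.2 [315.2 195.3] [326.9 214.7]
1.3 [315.3 196.2] [327.2 214.9]
1.35 [315.4 196.7] [327.3 215. ]
```

View pics/z.png

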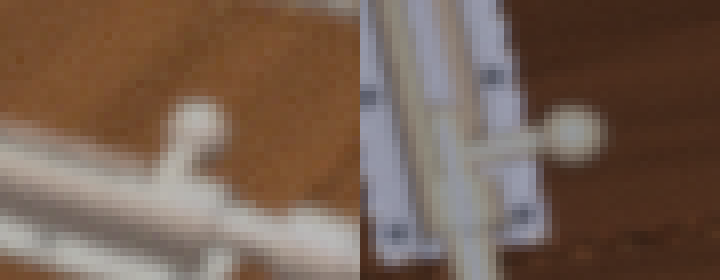

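Both pixels agree with 1.25–1.35 rad. The press stopped at z=0.155, against 0.157 predicted for the notch bottom and 0.1625 at 1.2 rad, so the knob is fully down.

```bash
python3 -c "
from workcell import bot
print(bot.finish_job())"
```

```text
the job is handed in; nothing more can be done
None
```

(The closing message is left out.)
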